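# Switch on under the guard

### The arm

A 6-joint arm with a two-finger parallel gripper is mounted at the origin on the work surface. World frame = base frame: x ahead of the robot, y to its left, z up, the work surface at z = 0. Lengths are in m, angles in rad, forces in N, time in s.
With the tool pointing down it reaches from about 0.35 to 0.775 m from the base axis. Payload 7.3 kg.
Tool frame: the origin (TCP) lies at the very end of the fingers, on their centre line; the grasp point (between the pads) lies 19 mm behind it; z points along the fingers, y is the line along which they close (so a half turn about z gives the same grasp; the last joint's range is limited). The gripper opens to 92 mm and grips with 3 to 60 N. Pads are 19 mm wide; open, the fingers measure 130 mm over their backs; the gripper's body (75 mm by 190 mm) begins 47 mm behind the grasp point.
Start: joints at [1.073, 0.342, 1.524, -0, 1.275, -0.146], TCP at [0.181, 0.493, 0.227] pointing down, gripper open.
Joint ranges: [-2.53, 2.53], [-0.77, 2.02], [0.04, 2.7], [-1, 4.14], [0.28, 2.66], [-3.11, 3.11]. Speed limits (rad/s): [2.57, 2.57, 3.14, 3.14, 3.14, 3.14].

### API

Orientations are given as [roll, pitch, yaw] about the fixed x, y, z axes, in that order (R = Rz(yaw) Ry(pitch) Rx(roll)).
In Python, from cell import observe, read_camera, get_calibration, hand_in, search_frame gives the robot as it stands.
- The arm moves only by the tool step_arm, never from a script. Its argument "commands" is a list of rows, each an object with "translation": the shift along the tool's x, y, z in mm, a list of three; "roll": the turn about the tool's z in rad. In form: [{"translation": [x, y, z], "roll": roll}, ...]. A call has 1 to 20 rows; each row shifts and turns the commanded pose from where the row before left it, along the tool's axes as they then stand; what a row does not reach is not made up. A row lasts 1/12 s, in which the tool goes at most 41.7 mm and 7.16 degrees, less where a joint would pass 70% of its speed; a pose out of reach is approached as far as the arm can. A call is refused whole if a number of a shift passes 41.7 or a number of a turn 0.125, either way. A call with a gripper value outside its range is refused whole. "fingers" is the opening, from 0 (shut) to 1 (fully open), set as the call begins (left out, the last holds). The fingers move at their own pace and stop on an object; "grip_force" is the grip in N (left out, the last holds). Time passes only in rows, so rows that do not move let the fingers close. It gives the time, the measured TCP pose, the force, the opening and the grip force at its end, in the units of the state.
- observe(): the state, without advancing time (a new reading comes with each control period).
- read_camera(name): name is "side" or "top"; returns the picture (384x512x3 uint8, red, green, blue); there is no depth.
- get_calibration(name): a dict with "camera_matrix" (3x3 intrinsics, pixels), "world_from_camera" (4x4, takes a point from camera to world coordinates). Camera axes: x right, y up, looking along -z (the intrinsics and any distortion apply to the point x, -y, -z); pixel columns grow to the right and rows downward; lengths in m; the calibration is good to about 2 mm. A picture is of the moment at which its call begins. get_calibration takes no time and is no camera call.
- hand_in(): hands the job in; it is judged then, once.
Trained networks look in the newest picture that a camera, given by its name, has taken for a name from the list of things; names that differ only in an ending like _2 or _b are one class to them, and where a whole thing is asked for, a point or a joint stands for the part that bears it (a point fixed in the world has none). Each returns a list of dicts, best first, with "confidence" (0 to 1); they miss things now and then, are a little off and sometimes report something else, mostly with a low value. They report only what shows in the picture. A call takes as long as a camera call.
- search_frame(camera, name): "at" ([x, y, z] in m, in world coordinates, good to about 4 mm: the middle of the surface that is visible of it).
The state is a dict: "time": time; "qpos": joint angles; "qvel": joint speeds; "joint_efforts": joint torques, N m; "tool_pos": TCP position; "tool_rot": TCP orientation; "contact_force": force on the tool from outside, world axes, zero at the start; "torque": the same for the moment, N m; "opening": finger opening in m; "grip_force": force on a finger pad.
Only numpy, scipy, OpenCV 4.12 (cv2) and the standard library are available. Lean on these libraries where they do the work, as an engineer would, in place of code of your own. Each camera call takes 0.05 s, during which the arm holds its last target. There are 200 camera calls.

### The job

At the garage bench, switch on the compressor at the grey box with the hinged metal cover: lift the guard by its tab with a fingertip until it stands fully open, push the toggle beneath it over towards the guard's hinge as far as it goes, then tip the guard back over so that it drops shut on the box. Work gently with the fingertips or the outside of the fingers, never pinching, picking up or forcing anything, and leave the other two switch boxes and everything lying about as they are.

Things in the scene. Friction and masses are not known exactly. Their poses are not given: they have to be found in the camera images.
- switch_box: Fixed grey box with the hinged cover, 150 x 100 mm, flat top 60 mm above the bench. Origin on the bench under it; its own x axis runs along it from the end under the guard's tab (face at -70 mm) to the guard's hinge end (face at +80 mm), z up. Seen from the robot the tab end is at the right, the hinge end at the left, turned by up to 0.6 rad. A toggle stands on its top under the guard.
- guard (a joint): Guard angle (rad): 0 shut, 1.75 the rigid stop, a little past upright. The guard is an aluminium cover with top, end wall and two sides, 66 mm wide, 53 mm tall, reaching 107 mm from its hinge to the tab end, about 0.12 kg, on a free hinge: let go below about 1.3 rad it falls shut, above about 1.5 rad it falls open and rests on the stop. Shut, its top face is 118 mm above the bench.
- guard_hinge (a point): Point on the guard's hinge axis, midway across: 45 mm towards the box's +x from its origin, 92 mm above the bench; axes are those of the box; the guard turns about y. Behind it, 75 mm from the box origin, a 30 mm wide steel stop bracket stands up to 110 mm above the bench; two hinge ears, at 39 to 46 mm either side, reach 103 mm.
- guard_tab (a point): Middle of the outer edge of the guard's lifting tab, on its underside. The tab is a 3 mm plate in line with the guard's top, 56 mm wide, standing out 30 mm from the guard's end wall, with free air below it down to the box top 55 mm lower, which ends 22 mm short of the edge. Shut, this point is 137 mm from the hinge axis along the box's -x and 23 mm above it.
- toggle (a joint): Toggle angle (rad): 0 leans towards the tab end (off), 0.9 leans towards the guard's hinge (on); 0.45 is upright. It stays where it is left; friction 0.06 N m, about 2 N at its knob; rigid stops at both ends.
- toggle_tip (a point): Centre of the toggle's round black knob, 15 mm in diameter, 34 mm from the toggle's pivot, which is 66 mm above the bench and 18 mm towards the box's -x from its origin.
- lever_box: Neighbouring grey box, 120 x 100 x 35 mm, fixed, with a bare lever on top and no guard; origin under its middle. Leave alone.
- plain_lever (a joint): The bare lever of lever_box, rad, 0 at the start; must not be moved. The lever reaches about 100 mm above the bench.
- button_box: Neighbouring grey box, 120 x 100 x 45 mm, fixed, with two round push buttons on top; origin under its middle. Leave alone.
- button_a (a joint): The push button of button_box 30 mm towards -x of its origin, in its own frame, m pressed, 0 at rest.
- button_b (a joint): The push button of button_box 30 mm towards +x of its origin, in its own frame, m pressed, 0 at rest.
- socket_big: Bystander, loose: steel socket, 28 mm wide, 40 mm tall. Origin at the centre of its underside.
- socket_small: Bystander, loose: steel socket, 22 mm wide, 32 mm tall. Origin at the centre of its underside.
- wrench: Bystander, loose: wrench lying flat, 180 mm long. Origin low on it.
- screwdriver: Bystander, loose: screwdriver lying flat, 200 mm long. Origin low on it.
- spray_can: Bystander, loose: spray can, 60 mm wide, 170 mm tall. Origin at the centre of its underside.
- oil_bottle: Bystander, loose: oil bottle, 76 mm wide, 200 mm tall. Origin at the centre of its underside.
- bolt_jar: Bystander, loose: jar, 70 mm wide, 85 mm tall. Origin at the centre of its underside.

How it is judged:
By the outcome, as a careful person would: the job done as asked, in the order asked, and still so for the second after the job is handed in, with the robot touching nothing.
It also fails if it takes over 59 s, if anything falls off the work surface, if the arm or the gripper's body presses on something with over 40 N, if the wrist force passes 120 N, or if a joint passes its speed limit or range.

## Working session

There is one attempt and no reset: what is moved stays moved. The work goes in short steps, Python scripts to look and compute and a tool call to move; the robot and the scene stay as the last step left them, time stands still between calls to the robot, and variables do not carry over. Pictures are saved under pics/ and viewed, at most 10 in all, crops included, and the job is handed in when it is done.

Besides the shell and the picture viewer there is one more tool, called after "Call:" as name(argument=value, ...) on one line, values as JSON. step_arm: Moves the arm, as the interface text tells. Its arguments: {"type":"object","properties":{"commands":{"type":"array"},"fingers":{"type":"number"},"grip_force":{"type":"number"}},"required":["commands"]}

```bash
mkdir -p pics; python3 - <<'E'
from cell import *
import cv2
for c in("side","top"):
    im=read_camera(c); cv2.imwrite(f"pics/{c}0.png",im[:,:,::-1])
    k=get_calibration(c); print(c,k["camera_matrix"],k["world_from_camera"])
    for n in ("switch_box","guard_tab","guard_hinge","guard","lever_box","button_box","toggle_tip"):
        print(n,[(r["at"],r["confidence"]) for r in search_frame(c,n)][:3])
s=observe();print(s)
E
```

```text
side [[488.37354786   0.         256.29674904]
 [  0.         488.37354786 187.82788468]
 [  0.           0.           1.        ]] [[ 0.99500179  0.06735199 -0.07372349  0.33838099]
 [-0.09980778  0.69398497 -0.71303806 -1.16493547]
 [ 0.00313846  0.71683232  0.69723853  1.19961624]
 [ 0.          0.          0.          1.        ]]
switch_box [([0.5353, 0.1722, 0.0729], 0.58)]
guard_tab [([0.541, 0.1839, 0.118], 0.9)]
guard_hinge [([0.538, 0.1695, 0.072], 0.63)]
guard [([0.5443, 0.1862, 0.1212], 0.57), ([0.5323, -0.4067, 0.0235], 0.22)]
lever_box [([0.584, -0.2633, 0.0366], 0.72), ([0.3911, 0.4631, 0.0957], 0.21)]
button_box [([0.5359, -0.0172, 0.0442], 0.8)]
toggle_tip []
top [[406.87974256   0.         259.25692154]
 [  0.         406.87974256 195.03231079]
 [  0.           0.           1.        ]] [[ 0.00600219  0.99889708 -0.0465682   0.40601229]
 [-0.99975039  0.00499208 -0.02177704 -0.02348382]
 [-0.02152055  0.04668729  0.99867771  1.34480032]
 [ 0.          0.          0.          1.        ]]
switch_box [([0.5354, 0.2066, 0.1174], 0.62), ([0.574, 0.4593, 0.1496], 0.4)]
g
[... 244 characters left out ...]
6], 0.6)]
toggle_tip []
{'time': 0.8, 'qpos': array([ 1.07302619e+00,  3.42000284e-01,  1.52409987e+00,  1.83410182e-05,
        1.27542702e+00, -1.46018212e-01]), 'qvel': array([ 0.00192409,  0.00058298, -0.00109929, -0.0016182 ,  0.00035304,
        0.00154455]), 'joint_efforts': array([-3.93533983e-04, -4.31089747e+01, -2.44465417e+01,  7.16881757e-02,
        4.83088614e-02, -7.92466295e-06]), 'tool_pos': array([0.18087331, 0.4928709 , 0.22674041]), 'tool_rot': array([ 3.14152532e+00, -7.83297211e-06,  2.78983539e+00]), 'contact_force': array([0.24469211, 0.32492516, 0.184119  ]), 'torque': array([ 0.04428212, -0.00470281, -0.06366591]), 'grip_force': 0.0, 'opening': 0.09196365748283652}
```

```bash
python3 - <<'E'
import cv2
for c,(x0,x1,y0,y1) in (("top",(80,340,40,235)),("side",(200,460,60,255))):
    im=cv2.imread(f"pics/{c}0.png")[y0:y1,x0:x1]; cv2.imwrite(f"pics/{c}0c.png",cv2.resize(im,None,fx=3,fy=3,interpolation=cv2.INTER_CUBIC))
E
```

```text
(no output)
```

View pics/top0.png

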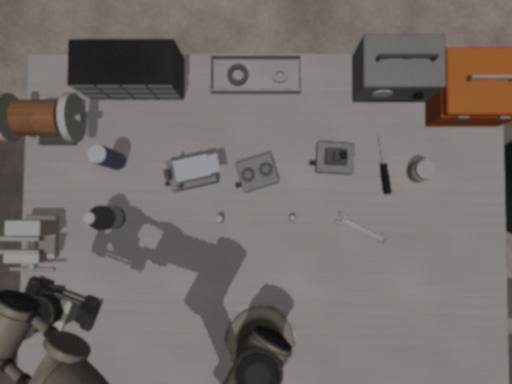

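View pics/top0c.png

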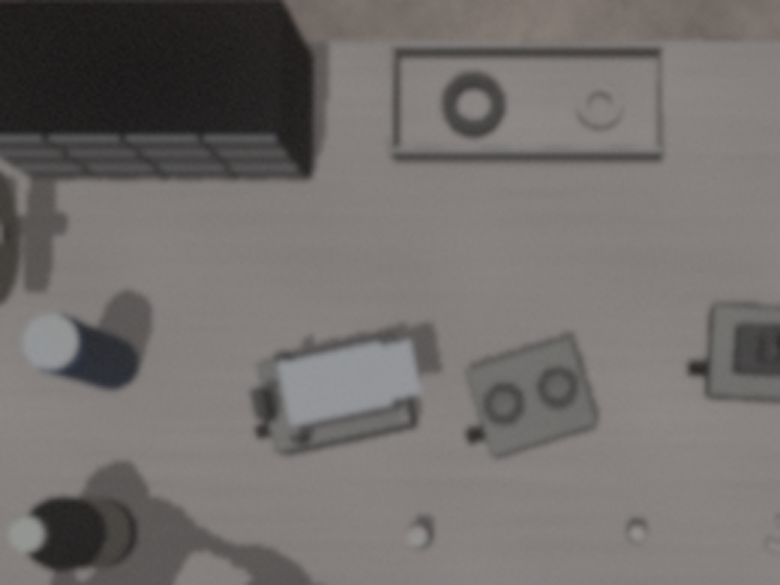

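View pics/side0c.png

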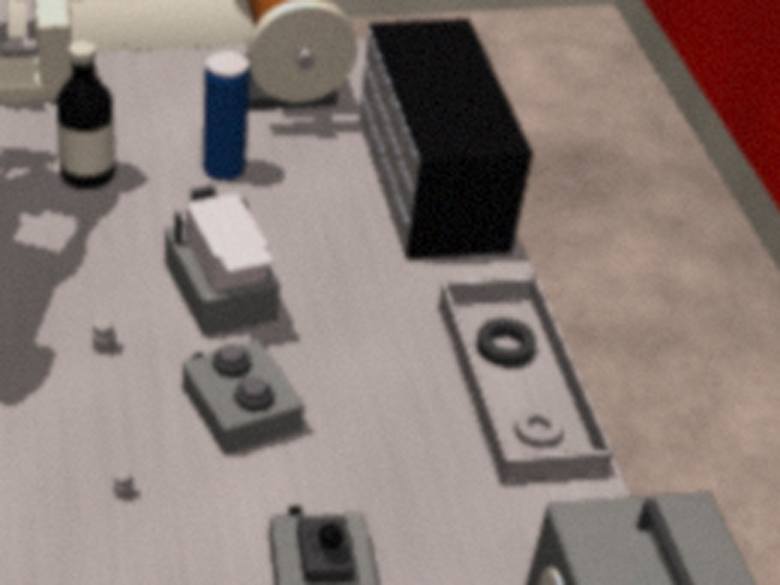

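The top view shows the shut guard as a bright plate. Its hinge edge runs about (172,160)–(178,182) and its tab edge about (217,153)–(220,169). The box's +x axis points left and slightly towards the robot. The spray can, at (100,155), and the oil bottle, at (105,217), stand beyond the hinge end.

Next I'll fit the pose.

```bash
cat >h.py <<'E'
import numpy as np,cv2
from cell import *
def proj(c,P):
    k=get_calibration(c);T=np.linalg.inv(k["world_from_camera"]);q=T[:3,:3]@np.array(P,float).T+T[:3,3:]
    K=k["camera_matrix"];return np.c_[K[0,0]*q[0]/-q[2]+K[0,2],K[1,1]*-q[1]/-q[2]+K[1,2]]
def back(c,uv,z):
    k=get_calibration(c);K=k["camera_matrix"];T=k["world_from_camera"]
    d=T[:3,:3]@np.array([(uv[0]-K[0,2])/K[0,0],-(uv[1]-K[1,2])/K[1,1],-1]);o=T[:3,3]
    return o+d*(z-o[2])/d[2]
E
python3 - <<'E'
from h import *
from scipy.optimize import minimize
ims={c:cv2.cvtColor(cv2.imread(f"pics/{c}0.png"),cv2.COLOR_BGR2GRAY).astype(np.float32) for c in("top","side")}
# guard top polygon in box frame (x,y): plate 66 wide x in[-62,45], tab 56 wide to -92
poly=np.array([[45,-33],[45,33],[-62,33],[-62,28],[-92,28],[-92,-28],[-62,-28],[-62,-33]])/1000
def pts(p,z=.118,q=poly):
    c,s=np.cos(p[2]),np.sin(p[2]);return np.c_[q@np.array([[c,s],[-s,c]])+p[:2],np.full(len(q),z)]
def mask(c,p):
    m=np.zeros((384*4,512*4),np.float32);cv2.fillPoly(m,[np.round((proj(c,pts(p))+.5)*4).astype(np.int32)],1.);return cv2.resize(m,(512,384),interpolation=cv2.INTER_AREA)
for cams in(["top"],["side"],["top","side"]):
    def cost(p):
        r=0
        for c in cams:
            m=mask(c,p);roi=cv2.dilate((m>0).astype(np.uint8),np.ones((9,9)))>0
            m=cv2.GaussianBlur(m,(0,0),.8);r-=np.corrcoef(m[roi],ims[c][roi])[0,1]
        return r
    best=min((minimize(cost,[.53,y,a],method="Nelder-Mead",options=dict(initial_simplex=[[.53,y,a],[.54,y,a],[.53,y+.01,a],[.53,y,a+.08]])) for y in(.2,.22) for a in(1.75,1.85)),key=lambda r:r.fun)
    print(cams,best.x,best.fun)
p=best.x
for c in ims:
    im=cv2.imread(f"pics/{c}0.png");b=pts(p,.06,np.array([[-70,-50],[80,-50],[80,50],[-70,50]])/1000)
    s=5;u=proj(c,pts(p));o=u.mean(0)-[60,45]
    cr=cv2.resize(im,None,fx=s,fy=s)
    for q in(u,proj(c,b)): cv2.polylines(cr,[np.round((q+.5)*s).astype(np.int32)],True,(0,0,255),1)
    x,y=(o*s).astype(int);ims[c]=cr[y:y+450,x:x+600]
    out=np.hstack([i[:, 100:500] for i in ims.values() if i.ndim==3])
cv2.imwrite("pics/fit.png",out)
print("can",back("top",(96,154),.17),"oil",back("top",(91,218),.2))
E
```

```text
['top'] [0.54387426 0.21893428 1.78458107] -0.918234644242809
['side'] [0.54563725 0.21773992 1.80099156] -0.8331538246060939
['top', 'side'] [0.54489788 0.21816439 1.79080104] -1.7452132161694967
can [0.57876845 0.48135564 0.17      ] oil [0.39182364 0.47822095 0.2       ]
```

View pics/fit.png

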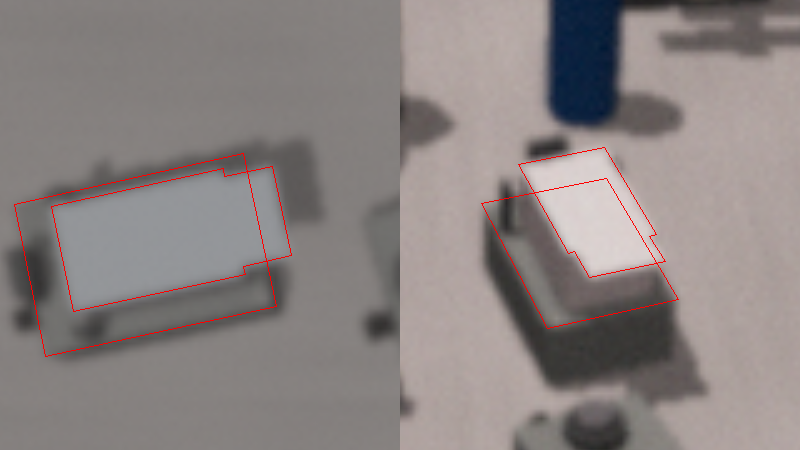

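Call:
step_arm(commands=[{"translation": [0, 0, -25], "roll": 0}, {"translation": [0, 0, -25], "roll": 0}, {"translation": [0, 0, -25], "roll": 0}, {"translation": [0, 0, 0], "roll": 0.125}, {"translation": [0, 0, 0], "roll": 0.125}, {"translation": [0, 0, 0], "roll": 0.125}, {"translation": [0, 0, 0], "roll": 0.125}, {"translation": [0, 0, 0], "roll": 0.125}, {"translation": [0, 0, 0], "roll": 0.125}, {"translation": [0, 0, 0], "roll": 0.125}, {"translation": [0, 0, 0], "roll": 0.125}], fingers=0)

```text
time: 1.72
tool_pos: [0.1809, 0.4928, 0.3017]
tool_rot: [3.142, -0.0, 1.784]
contact_force: [-0.5, 0.4, -0.8]
opening: 0.023
grip_force: 0.0
```

Call:
step_arm(commands=[{"translation": [-23.5, 15, 0], "roll": 0}, {"translation": [-23.5, 15, 0], "roll": 0}, {"translation": [-23.5, 15, 0], "roll": 0}, {"translation": [-23.5, 15, 0], "roll": 0}, {"translation": [-23.5, 15, 0], "roll": 0}, {"translation": [-23.5, 15, 0], "roll": 0}, {"translation": [-23.5, 15, 0], "roll": 0}, {"translation": [-23.5, 15, 0], "roll": 0}, {"translation": [-23.5, 15, 0], "roll": 0}, {"translation": [-23.5, 15, 0], "roll": 0}, {"translation": [-23.5, 15, 0], "roll": 0}, {"translation": [-23.5, 15, 0], "roll": 0}, {"translation": [-23.5, 15, 0], "roll": 0}, {"translation": [-23.5, 15, 0], "roll": 0}, {"translation": [-23.5, 15, 0], "roll": 0}, {"translation": [-23.5, 15, 0], "roll": 0}, {"translation": [-23.5, 15, 0], "roll": 0}, {"translation": [-23.5, 15, 0], "roll": 0}, {"translation": [-23.5, 15, 0], "roll": 0}, {"translation": [-23.5, 15, 0], "roll": 0}])

```text
time: 3.38
tool_pos: [0.5767, 0.0981, 0.3017]
tool_rot: [3.142, -0.0, 1.79]
contact_force: [0.4, 0.0, -0.2]
opening: 0.0007
grip_force: 0.0
```

```bash
cat >>h.py <<'E'
B=np.array([.545,.218]);A=1.79
def st():
    s=observe();c,sn=np.cos(A),np.sin(A);d=s["tool_pos"][:2]-B;f=s["contact_force"]
    R=np.array([[c,sn],[-sn,c]])
    print("t",round(s["time"],2),"box xy mm",(R@d*1000).round(1),"z",round(s["tool_pos"][2]*1000,1),"rpy",s["tool_rot"].round(3),"F",(R@f[:2]).round(2),f[2].round(2),"open",round(s["opening"],4))
E
python3 -c "from h import *;st()"
```

```text
t 3.38 box xy mm [-123.9   -4.8] z 301.7 rpy [ 3.142 -0.     1.79 ] F [-0.06 -0.42] -0.21 open 0.0007
```

Call:
step_arm(commands=[{"translation": [0, -5, 23], "roll": 0}, {"translation": [0, 0, 23], "roll": 0}, {"translation": [0, 0, 23], "roll": 0}, {"translation": [0, 0, 23], "roll": 0}, {"translation": [0, 0, 23], "roll": 0}, {"translation": [0, 0, 23], "roll": 0}, {"translation": [0, 0, 23], "roll": 0}, {"translation": [0, 0, 23], "roll": 0}, {"translation": [0, 0, 23], "roll": 0}, {"translation": [0, 0, 18], "roll": 0}, {"translation": [9, 0, 0], "roll": 0}, {"translation": [8, 0, 0], "roll": 0}, {"translation": [0, 0, 0], "roll": 0}, {"translation": [0, 0, 0], "roll": 0}])

```text
time: 4.55
tool_pos: [0.5681, 0.1157, 0.0783]
tool_rot: [3.139, 0.0, 1.791]
contact_force: [-0.5, 0.6, 0.2]
opening: 0.0004
grip_force: 0.0
```

```bash
python3 -c "
from h import *;st()
a=[]
for c,P in(('top',[.565,.12,.12]),('side',[.565,.12,.12])):
    im=read_camera(c)[:,:,::-1];u=proj(c,[P])[0].astype(int);a.append(cv2.resize(np.ascontiguousarray(im[u[1]-50:u[1]+50,u[0]-50:u[0]+50]),None,fx=4,fy=4))
cv2.imwrite('pics/near.png',np.hstack(a))"
```

```text
t 4.55 box xy mm [-104.8   -0.3] z 78.3 rpy [3.139 0.    1.791] F [0.72 0.34] 0.19 open 0.0004
```

View pics/near.png

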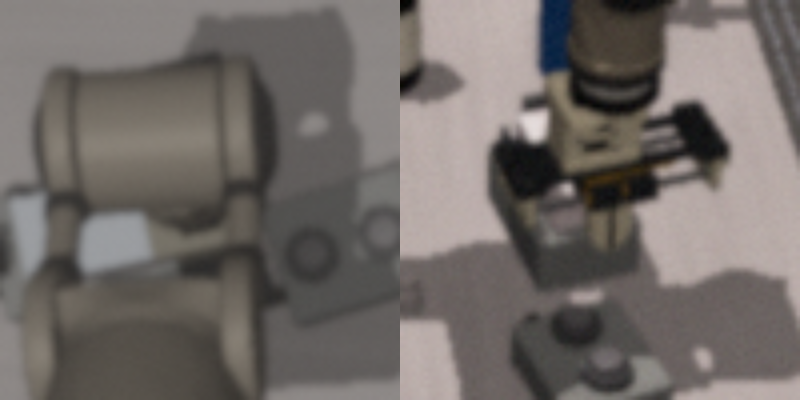

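The closed fingers stand just off the tab edge, and the side view shows them at about (610,230) in the crop. I'll feel for contact.

Call:
step_arm(commands=[{"translation": [1.5, 0, 0], "roll": 0}, {"translation": [1.5, 0, 0], "roll": 0}, {"translation": [0, 0, 0], "roll": 0}, {"translation": [0, 0, 0], "roll": 0}])

```text
time: 4.98
tool_pos: [0.5672, 0.1171, 0.0774]
tool_rot: [3.14, 0.001, 1.79]
contact_force: [0.9, -2.9, 3.2]
opening: 0.0005
grip_force: 2.1
```

```bash
python3 -c "
from h import *;st()"
```

```text
t 4.98 box xy mm [-103.3    0.3] z 77.4 rpy [3.14e+00 1.00e-03 1.79e+00] F [-3.04 -0.26] 3.18 open 0.0005
```

```bash
python3 -c "
import numpy as np
th=np.r_[0:1.66:.05];x=45-(137*np.cos(th)-23*np.sin(th))-11.3+2; z=92+137*np.sin(th)+23*np.cos(th)-np.interp(th,[0,.3,1.0,1.6],[38,32,18,15])
for t,a,b,X,Z in zip(th[1:],np.diff(x),np.diff(z),x[1:],z[1:]):print(t.round(2),a.round(1),-b.round(1),X.round(),Z.round())"
```

```text
0.05 1.3 -7.8 -100.0 85.0
0.1 1.7 -7.7 -98.0 93.0
0.15 2.0 -7.7 -96.0 100.0
0.2 2.3 -7.5 -94.0 108.0
0.25 2.6 -7.4 -91.0 115.0
0.3 3.0 -7.3 -88.0 122.0
0.35 3.3 -7.1 -85.0 130.0
0.4 3.6 -7.0 -82.0 137.0
0.45 3.9 -6.8 -78.0 143.0
0.5 4.2 -6.6 -74.0 150.0
0.55 4.4 -6.4 -69.0 156.0
0.6 4.7 -6.1 -64.0 162.0
0.65 4.9 -5.9 -59.0 168.0
0.7 5.2 -5.6 -54.0 174.0
0.75 5.4 -5.4 -49.0 179.0
0.8 5.6 -5.1 -43.0 184.0
0.85 5.8 -4.8 -37.0 189.0
0.9 6.0 -4.5 -31.0 194.0
0.95 6.2 -4.2 -25.0 198.0
1.0 6.3 -3.9 -19.0 202.0
1.05 6.5 -2.8 -13.0 205.0
1.1 6.6 -2.5 -6.0 207.0
1.15 6.7 -2.2 1.0 209.0
1.2 6.8 -1.8 7.0 211.0
1.25 6.8 -1.5 14.0 213.0
1.3 6.9 -1.1 21.0 214.0
1.35 6.9 -0.8 28.0 214.0
1.4 6.9 -0.5 35.0 215.0
1.45 6.9 -0.1 42.0 215.0
1.5 6.9 0.2 49.0 215.0
1.55 6.9 0.6 56.0 214.0
1.6 6.8 0.9 63.0 213.0
1.65 6.8 1.5 69.0 212.0
```

Call:
step_arm(commands=[{"translation": [1, 0, -8], "roll": 0}, {"translation": [1.5, 0, -8], "roll": 0}, {"translation": [2, 0, -8], "roll": 0}, {"translation": [2.5, 0, -7.5], "roll": 0}, {"translation": [2.5, 0, -7.5], "roll": 0}, {"translation": [3, 0, -7], "roll": 0}])

```text
time: 5.48
tool_pos: [0.5639, 0.1304, 0.1238]
tool_rot: [3.141, -0.0, 1.79]
contact_force: [0.1, -0.6, -0.9]
opening: 0.0006
grip_force: 0.3
```

```bash
python3 -c "
from h import *;st()
for c in('top','side'):
  im=read_camera(c); cv2.imwrite(f'pics/{c}1.png',im[:,:,::-1])
im=cv2.imread('pics/side1.png')[90:190,230:330];cv2.imwrite('pics/s1c.png',cv2.resize(im,None,fx=5,fy=5))"
```

```text
t 5.48 box xy mm [-89.6   0.6] z 123.8 rpy [ 3.141 -0.     1.79 ] F [-0.56  0.01] -0.93 open 0.0006
```

View pics/s1c.png

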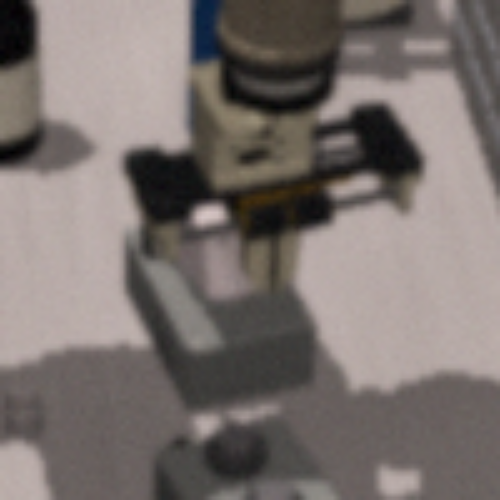

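The guard has lifted: its end wall, at about (215,260) in the crop, is clear of the box top, and the force is about 1 N. I'll keep going along the arc.

Call:
step_arm(commands=[{"translation": [3.5, 0, -7], "roll": 0}, {"translation": [3.5, 0, -7], "roll": 0}, {"translation": [4, 0, -7], "roll": 0}, {"translation": [4, 0, -6.5], "roll": 0}, {"translation": [4.5, 0, -6.5], "roll": 0}, {"translation": [4.5, 0, -6], "roll": 0}, {"translation": [5, 0, -6], "roll": 0}, {"translation": [5, 0, -5.5], "roll": 0}, {"translation": [5.5, 0, -5.5], "roll": 0}, {"translation": [5.5, 0, -5], "roll": 0}, {"translation": [6, 0, -5], "roll": 0}, {"translation": [6, 0, -4.5], "roll": 0}])

```text
time: 6.58
tool_pos: [0.5514, 0.1862, 0.1948]
tool_rot: [3.141, -0.0, 1.79]
contact_force: [-0.1, -0.9, 0.4]
opening: 0.0009
grip_force: 0.2
```

```bash
python3 -c "
from h import *;st()
for c in('top','side'):
  im=read_camera(c); cv2.imwrite(f'pics/{c}2.png',im[:,:,::-1])
im=cv2.imread('pics/side2.png')[80:180,230:330];cv2.imwrite('pics/s2c.png',cv2.resize(im,None,fx=5,fy=5))"
```

```text
t 6.58 box xy mm [-32.4   0.7] z 194.8 rpy [ 3.141 -0.     1.79 ] F [-0.83  0.31] 0.43 open 0.0009
```

View pics/s2c.png

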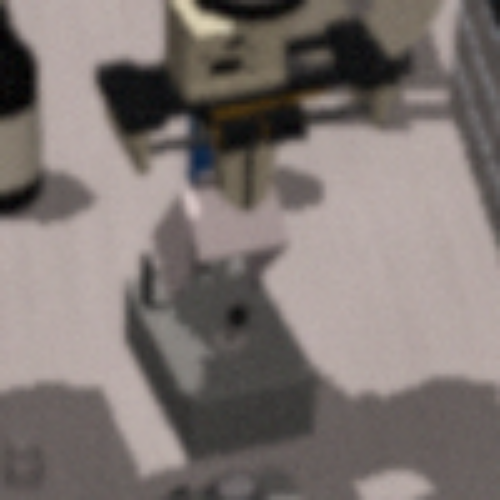

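The guard stands about half open with the tab resting on the fingers. The black knob is now visible at (238,316) in the crop.

Call:
step_arm(commands=[{"translation": [6, 0, -4], "roll": 0}, {"translation": [6.5, 0, -4], "roll": 0}, {"translation": [6.5, 0, -3], "roll": 0}, {"translation": [6.5, 0, -2.5], "roll": 0}, {"translation": [6.5, 0, -2], "roll": 0}, {"translation": [6.5, 0, -2], "roll": 0}, {"translation": [7, 0, -1.5], "roll": 0}, {"translation": [7, 0, -1], "roll": 0}, {"translation": [7, 0, -1], "roll": 0}, {"translation": [7, 0, -0.5], "roll": 0}, {"translation": [7, 0, 0], "roll": 0}, {"translation": [5, 0, 0], "roll": 0}, {"translation": [5, 0, 0], "roll": 0}, {"translation": [4, 0, 0], "roll": 0}, {"translation": [4, 0, 0], "roll": 0}, {"translation": [3, 0, 0], "roll": 0}, {"translation": [0, 0, 0], "roll": 0}, {"translation": [0, 0, 0], "roll": 0}])

```text
time: 8.18
tool_pos: [0.531, 0.2778, 0.2157]
tool_rot: [3.142, 0.0, 1.79]
contact_force: [0.6, -0.6, -0.1]
opening: 0.0005
grip_force: 0.0
```

```bash
python3 -c "
from h import *;st()"
```

```text
t 8.18 box xy mm [61.4  0.7] z 215.7 rpy [3.142 0.    1.79 ] F [-0.74 -0.46] -0.09 open 0.0005
```

Call:
step_arm(commands=[{"translation": [-10, 0, 0], "roll": 0}, {"translation": [-14, 0, 0], "roll": 0}, {"translation": [-14, 0, 0], "roll": 0}, {"translation": [-14, 0, 0], "roll": 0}, {"translation": [-14, 0, 0], "roll": 0}, {"translation": [-14, 0, 0], "roll": 0}, {"translation": [-14, 0, 0], "roll": 0}, {"translation": [-14, 0, 0], "roll": 0}, {"translation": [-14, 0, 0], "roll": 0}, {"translation": [-14, 0, 0], "roll": 0}, {"translation": [0, 0, 0], "roll": 0}, {"translation": [0, 0, 0], "roll": 0}])

```text
time: 9.18
tool_pos: [0.5607, 0.1443, 0.2157]
tool_rot: [3.142, -0.0, 1.788]
contact_force: [-0.4, 0.6, -0.5]
opening: 0.0002
grip_force: 0.0
```

```bash
python3 -c "
from h import *;st()
for c in('top','side'):
  im=read_camera(c); cv2.imwrite(f'pics/{c}3.png',im[:,:,::-1])
  for n in('toggle_tip','guard_tab'):print(c,n,[(r['at'],r['confidence']) for r in search_frame(c,n)][:2])
im=cv2.imread('pics/side3.png')[80:180,230:330];cv2.imwrite('pics/s3c.png',cv2.resize(im,None,fx=5,fy=5))
c,s=np.cos(A),np.sin(A)
for X,Z in((-32.8,96.6),):print('toggle expected',B+np.array([c,s])*X/1000,Z)
print('tab open exp',B+np.array([c,s])*(45+.178*137+.984*23)/1000,92+137*.984-23*.178)
"
```

```text
t 9.18 box xy mm [-75.4   0.7] z 215.7 rpy [ 3.142 -0.     1.788] F [0.68 0.23] -0.53 open 0.0002
top toggle_tip [([0.5474, -0.4992, 0.0873], 0.48)]
top guard_tab [([0.515, 0.27, 0.1974], 0.52), ([0.5452, -0.0171, 0.0682], 0.29)]
side toggle_tip [([0.5381, -0.4088, 0.0234], 0.68), ([0.5388, 0.229, 0.0593], 0.62)]
side guard_tab [([0.5335, 0.2864, 0.1309], 0.8)]
toggle expected [0.55213244 0.18598487] 96.6
tab open exp [0.52499046 0.30781609] 222.714
```

View pics/s3c.png

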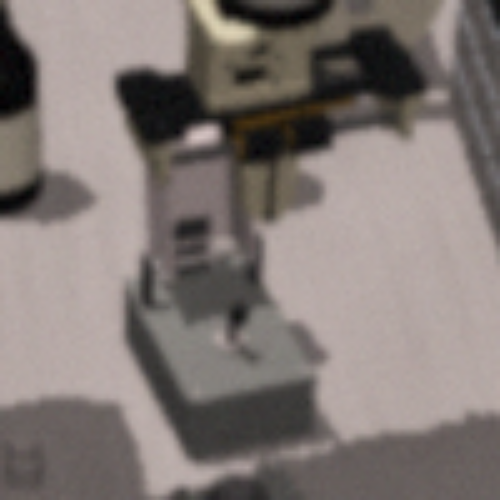

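The guard stands open on its stop. The knob is at (238,316) in the crop, still leaning towards the tab end. I'll go down in front of it.

Call:
step_arm(commands=[{"translation": [0, 0, 15], "roll": 0}, {"translation": [0, 0, 15], "roll": 0}, {"translation": [0, 0, 15], "roll": 0}, {"translation": [0, 0, 15], "roll": 0}, {"translation": [0, 0, 15], "roll": 0}, {"translation": [0, 0, 15], "roll": 0}, {"translation": [0, 0, 15], "roll": 0}, {"translation": [0, 0, 15], "roll": 0}, {"translation": [0, 0, 8], "roll": 0}, {"translation": [0, 0, 0], "roll": 0}, {"translation": [0, 0, 0], "roll": 0}])

```text
time: 10.4
tool_pos: [0.5606, 0.1453, 0.0878]
tool_rot: [-3.141, -0.0, 1.79]
contact_force: [-0.4, 0.1, 0.0]
opening: 0.0008
grip_force: 0.0
```

```bash
python3 -c "
from h import *;st()
p=back('side',(277.3,142.8),.0966);c,s=np.cos(A),np.sin(A);d=p[:2]-B;print(p,d@[c,s],d@[-s,c])"
```

```text
t 10.4 box xy mm [-74.3   0.6] z 87.8 rpy [-3.141 -0.     1.79 ] F [0.2 0.4] 0.04 open 0.0008
[0.55290556 0.18580729 0.0966    ] -0.03314145010514043 -0.0007160098831565202
```

Call:
step_arm(commands=[{"translation": [8, 0, 0], "roll": 0}, {"translation": [8, 0, 0], "roll": 0}, {"translation": [4, 0, 0], "roll": 0}, {"translation": [4, 0, 0], "roll": 0}, {"translation": [4, 0, 0], "roll": 0}, {"translation": [4, 0, 0], "roll": 0}, {"translation": [4, 0, 0], "roll": 0}, {"translation": [4, 0, 0], "roll": 0}, {"translation": [4, 0, 0], "roll": 0}, {"translation": [4, 0, 0], "roll": 0}, {"translation": [3, 0, 0], "roll": 0}, {"translation": [0, 0, 0], "roll": 0}, {"translation": [0, 0, 0], "roll": 0}])

```text
time: 11.48
tool_pos: [0.5491, 0.1952, 0.0874]
tool_rot: [-3.141, -0.001, 1.79]
contact_force: [0.4, 0.0, -0.2]
opening: 0.0003
grip_force: 0.4
```

```bash
python3 -c "
from h import *;st()"
```

```text
t 11.48 box xy mm [-23.1   0.9] z 87.4 rpy [-3.141e+00 -1.000e-03  1.790e+00] F [-0.07 -0.38] -0.23 open 0.0003
```

Call:
step_arm(commands=[{"translation": [1, 0, 0], "roll": 0}, {"translation": [1, 0, 0], "roll": 0}, {"translation": [1, 0, 0], "roll": 0}, {"translation": [0, 0, 0], "roll": 0}, {"translation": [0, 0, 0], "roll": 0}])

```text
time: 11.9
tool_pos: [0.5489, 0.1969, 0.0876]
tool_rot: [-3.141, 0.001, 1.79]
contact_force: [1.9, -5.4, -1.1]
opening: 0.0005
grip_force: 2.4
```

```bash
python3 -c "
from h import *;st()"
```

```text
t 11.9 box xy mm [-21.5   0.8] z 87.6 rpy [-3.141e+00  1.000e-03  1.790e+00] F [-5.67 -0.72] -1.09 open 0.0005
```

Call:
step_arm(commands=[{"translation": [-5, 0, 0], "roll": 0}, {"translation": [-15, 0, 0], "roll": 0}, {"translation": [-15, 0, 0], "roll": 0}, {"translation": [-15, 0, 0], "roll": 0}, {"translation": [0, 0, -20], "roll": 0}, {"translation": [0, 0, -20], "roll": 0}, {"translation": [0, 0, -20], "roll": 0}, {"translation": [0, 0, -20], "roll": 0}, {"translation": [0, 0, -20], "roll": 0}, {"translation": [0, 0, -20], "roll": 0}, {"translation": [0, 0, -20], "roll": 0}, {"translation": [0, 0, -20], "roll": 0}, {"translation": [0, 0, -20], "roll": 0}, {"translation": [0, 0, -20], "roll": 0}, {"translation": [0, 0, -10], "roll": 0}, {"translation": [0, 0, 0], "roll": 0}])

```text
time: 13.23
tool_pos: [0.5603, 0.1493, 0.3001]
tool_rot: [3.137, -0.0, 1.79]
contact_force: [0.2, 0.4, 0.8]
opening: 0.0005
grip_force: 0.0
```

```bash
python3 -c "
from h import *;st()
im=read_camera('side')[:,:,::-1];cv2.imwrite('pics/s4c.png',cv2.resize(np.ascontiguousarray(im[80:180,230:330]),None,fx=5,fy=5))
"
```

```text
t 13.23 box xy mm [-70.4   0. ] z 300.1 rpy [ 3.137 -0.     1.79 ] F [ 0.36 -0.24] 0.78 open 0.0005
```

View pics/s4c.png

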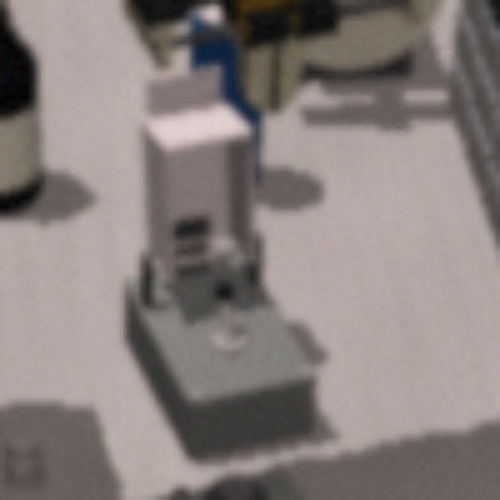

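The knob has moved to (223,290), leaning towards the hinge, and the guard stands fully open. Now I'll cross over to behind the guard.

Call:
step_arm(commands=[{"translation": [20, 0, 0], "roll": 0}, {"translation": [20, 0, 0], "roll": 0}, {"translation": [20, 0, 0], "roll": 0}, {"translation": [20, 0, 0], "roll": 0}, {"translation": [20, 0, 0], "roll": 0}, {"translation": [20, 0, 0], "roll": 0}, {"translation": [20, 0, 0], "roll": 0}, {"translation": [20, 0, 0], "roll": 0}, {"translation": [20, 0, 0], "roll": 0}, {"translation": [20, 0, 0], "roll": 0}, {"translation": [8, 0, 0], "roll": 0}, {"translation": [0, 0, 0], "roll": 0}, {"translation": [0, 0, 15], "roll": 0}, {"translation": [0, 0, 20], "roll": 0}, {"translation": [0, 0, 20], "roll": 0}, {"translation": [0, 0, 20], "roll": 0}, {"translation": [0, 0, 20], "roll": 0}, {"translation": [0, 0, 15], "roll": 0}, {"translation": [0, 0, 0], "roll": 0}, {"translation": [0, 0, 0], "roll": 0}])

```text
time: 14.95
tool_pos: [0.5144, 0.3507, 0.1869]
tool_rot: [-3.139, 0.001, 1.789]
contact_force: [0.6, 0.4, 0.8]
opening: 0.0005
grip_force: 0.0
```

```bash
python3 -c "
from h import *;st()"
```

```text
t 14.95 box xy mm [136.2   1. ] z 186.9 rpy [-3.139e+00  1.000e-03  1.789e+00] F [ 0.24 -0.66] 0.82 open 0.0005
```

Call:
step_arm(commands=[{"translation": [-10, 0, 0], "roll": 0}, {"translation": [-10, 0, 0], "roll": 0}, {"translation": [-5, 0, 0], "roll": 0}, {"translation": [-5, 0, 0], "roll": 0}, {"translation": [-5, 0, 0], "roll": 0}, {"translation": [-5, 0, 0], "roll": 0}, {"translation": [-5, 0, 0], "roll": 0}, {"translation": [-5, 0, 0], "roll": 0}, {"translation": [-5, 0, 0], "roll": 0}, {"translation": [-5, 0, 0], "roll": 0}, {"translation": [-5, 0, 0], "roll": 0}, {"translation": [-5, 0, 0], "roll": 0}, {"translation": [-5, 0, 0], "roll": 0}, {"translation": [-5, 0, 0], "roll": 0}, {"translation": [-5, 0, 0], "roll": 0}, {"translation": [-5, 0, 0], "roll": 0}, {"translation": [-5, 0, 0], "roll": 0}, {"translation": [0, 0, 0], "roll": 0}])

```text
time: 16.45
tool_pos: [0.5354, 0.2583, 0.1877]
tool_rot: [3.142, 0.0, 1.789]
contact_force: [-0.0, -0.1, -0.4]
opening: 0.0008
grip_force: 0.0
```

```bash
python3 -c "
from h import *;st()"
```

```text
t 16.45 box xy mm [41.4  0.6] z 187.7 rpy [3.142 0.    1.789] F [-0.11  0.07] -0.36 open 0.0008
```

Next I'll back away behind and upwards, then check.

Call:
step_arm(commands=[{"translation": [10, 0, -10], "roll": 0}, {"translation": [10, 0, -20], "roll": 0}, {"translation": [10, 0, -20], "roll": 0}, {"translation": [10, 0, -20], "roll": 0}, {"translation": [10, 0, -20], "roll": 0}, {"translation": [0, 0, -20], "roll": 0}, {"translation": [0, 0, 0], "roll": 0}, {"translation": [0, 0, 0], "roll": 0}, {"translation": [0, 0, 0], "roll": 0}, {"translation": [0, 0, 0], "roll": 0}])

```text
time: 17.28
tool_pos: [0.5238, 0.3076, 0.2962]
tool_rot: [-3.139, 0.0, 1.789]
contact_force: [0.3, -0.2, -0.3]
opening: 0.001
grip_force: 0.0
```

```bash
python3 -c "
from h import *;st()
im=read_camera('side')[:,:,::-1];cv2.imwrite('pics/end.png',cv2.resize(np.ascontiguousarray(im[60:260,180:430]),None,fx=3,fy=3))
print([(r['at'],r['confidence']) for r in search_frame('side','guard_tab')][:2])"
```

```text
t 17.28 box xy mm [92.1  1.2] z 296.2 rpy [-3.139  0.     1.789] F [-0.25 -0.26] -0.31 open 0.001
[([0.5464, 0.1867, 0.1175], 0.61)]
```

View pics/end.png

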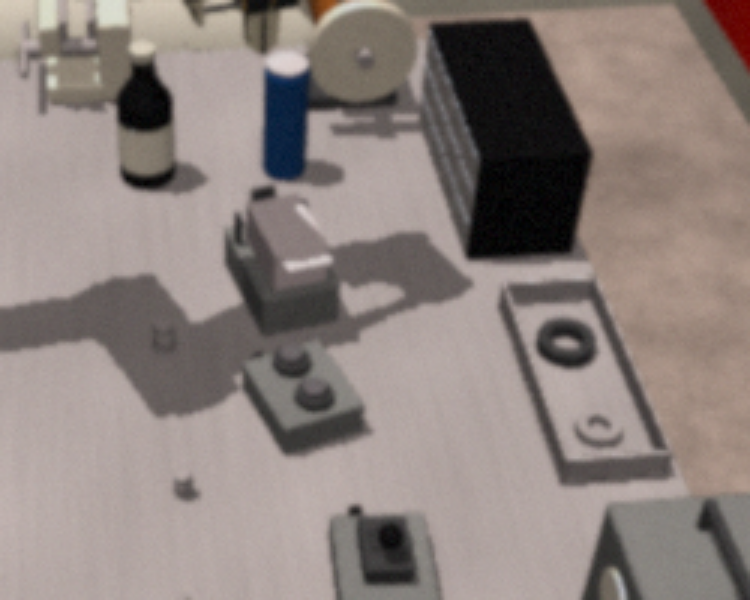

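The guard is shut, with its tab at (305,265) and the arm's shadow across its top. Everything else in view is where it was, so I'm handing in.

```bash
python3 -c "
from cell import *;print(hand_in())"
```

```text
the job is handed in; nothing more can be done
None
```

The compressor toggle is pushed over to its stop on the hinge side, the guard was lifted fully open first and has dropped shut again, the neighbouring boxes and loose items look undisturbed in the final side view, and the job was handed in at about 17 s.

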